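Cap of unknown thread

ROBOT

A 7-joint arm with a two-finger parallel gripper is mounted at the origin on the work surface. World frame = base frame: x ahead of the robot, y to its left, z up, the work surface at z = 0. Lengths are in m, angles in rad, forces in N, time in s.
With the tool pointing down it reaches from about 0.425 to 0.825 m from the base axis. Payload 3.6 kg.
Tool frame: the origin (TCP) lies where the fingers leave the gripper's body, on its centre line; the fingertips stand 73 mm ahead of it and the grasp point (between the pads) lies 54 mm ahead of it; z points along the fingers, y is the line along which they close (so a half turn about z gives the same grasp; the last joint's range is limited). The gripper opens to 85 mm and grips with 20 to 120 N. Pads are 22 mm wide; open, the fingers measure 114 mm over their backs; the gripper's body (76 mm by 85 mm) begins 54 mm behind the grasp point. The pads swing forward as they close: fully open they stand 13 mm farther back than shut.
Start: joints at [-1.155, 0.615, -0.013, 1.423, 0.008, 1.103, -0.04], TCP at [0.278, 0.587, 0.304] pointing down, gripper open.
Joint ranges: [-3.12, 3.12], [-0.3, 2.06], [-1.34, 1.32], [0.26, 2.42], [-1.36, 4.5], [0.01, 1.98], [-2.84, 2.84]. Speed limits (rad/s): [2.79, 2.79, 3.14, 3.14, 3.14, 3.14, 3.14].

INTERFACE

Orientations are given as a unit quaternion [x, y, z, w].
In Python, from station import arm, snapshot, camera_info, ticket gives the robot as it stands. Calls block until the motion is done:
- arm.movep(position, orientation): joint-space move of the TCP to a pose.
- arm.line_to(position, velocity=0.15, ori=None): straight line of the TCP; ori=None keeps the orientation; velocity is the mean speed in m/s.
- arm.move_j(angles): joint-space move.
- arm.move_gripper(opening, effort=None): opening from 0.0 (shut) to 1.0 (fully open); effort is the grip in N (None keeps the last); returns when the fingers have stopped.
- arm.pause(seconds).
- arm.ik(position, orientation): joint angles nearest the present ones, or None.
- snapshot(name): name is "scene" or "top"; returns the picture (400x640x3 uint8, blue, green, red); there is no depth.
- camera_info(name): a dict with "fx", "fy", "cx", "cy" (pixels), "R" (3x3) and "t" (3): a world point X has camera coordinates R X + t. Camera axes: x right, y down, z forward; pixel columns grow to the right and rows downward; lengths in m; the calibration is good to about 2 mm. A picture is of the moment at which its call begins. camera_info takes no time and is no camera call.
A pose or a line that the arm cannot do raises arm.MotionError and nothing moves.
- ticket.finish_job(): hands the job in; it is judged then, once.
Readings, each from a call of its own:
- arm.read_time(): time.
- arm.read_joint_positions(): joint angles.
- arm.read_dq(): joint speeds.
- arm.read_effort(): joint torques, N m.
- arm.read_tool_pos(): TCP position.
- arm.read_eef_rot(): TCP orientation.
- arm.read_ft_force(): force on the tool from outside, world axes, zero at the start.
- arm.read_wrist_torque(): the same for the moment, N m.
- arm.read_opening(): opening from 0.0 (shut) to 1.0 (fully open).
- arm.read_finger_force(): force on a finger pad.
Only numpy, scipy, OpenCV 4.12 (cv2) and the standard library are available. Lean on these libraries where they do the work, as an engineer would, in place of code of your own. Each camera call takes 0.05 s, during which the arm holds its last target. There are 200 camera calls.

TASK

Get the green winged cap off its steel canister so the rivets inside can be reached. Nobody remembers whether its coarse thread is right- or left-handed, so turn it one way and, if it comes up against the stop, turn it the other way until it comes free. Lift it straight up and finish still holding it in the gripper, level and still, about a hand's breadth above the canister's mouth; do not touch the red-domed canister, and leave the loose things on the shelf where they are.

Things in the scene. Friction and masses are not known exactly. Their poses are not given: they have to be found in the camera images.
- cap: Green cap, loose, 0.13 kg: flange 60 mm across, 10 mm thick, on top an upright flat-sided grip bar 46 mm long along the cap's x, 14 wide, 33 tall. Origin: centre of the flange's underside, resting on the rim; z up; bar top at +43 mm. Below, a plug with a cross bar along x reaches 22 mm down, caught under two lugs. It starts with its x within 0.3 rad of the canister's x.
- cap_grip (a point): On the cap's axis in the grip bar, 33 mm above the cap's origin (10 mm below the bar's top): a good height to grip the bar across its 14 mm width. Axes as the cap's.
- canister: Steel canister with a grey band, closed by the green cap, screwed down on a 110 mm square pine block 18 mm thick: it cannot move or turn. Body 80 mm across, neck 58 mm across. Origin: centre of the underside of the block; z up; its x always points along world x. Mouth rim 115 mm above the origin.
- mouth (a point): Centre of the canister's mouth at rim height. The thread's hand is hidden and changes between starts. Wrong way: hard stop with the cap's x 0.44 rad from the canister's x; it then lifts only 2 mm. Right way: turns easily without rising, lifts out with its x 0.95 to 1.5 rad from the canister's (1.2 is best), stop at 1.7. Right-hand thread: loosens counter-clockwise from above; left-hand: clockwise.
- red_canister: An identical fixed canister closed by a red domed lid, 138 mm tall over all, not to be touched. Origin: centre of the underside of its block.
- carabiner: Steel pear carabiner lying flat, about 115 x 80 x 11 mm, loose; origin under its middle. To be left alone.
- chock: Green aluminium chock on a steel stem, lying, about 130 mm long and 16 mm high, loose; origin under its middle. To be left alone.
- rivet_setter: Copper rivet setter standing on its foot, 90 mm tall, foot 34 mm across, loose; origin at the centre of its foot. To be left alone.
- grit_stone: Bone-white ceramic grit stone lying flat, 150 x 50 x 22 mm, loose; origin at the centre of its underside. To be left alone.
There are look-alikes about, which are no part of the job. Leave any blue, brown or purple look-alike of the cap alone.

How it is judged:
On the way:
1. The cap is turned past its lugs (its bar more than 46 degrees from the canister's x) while still seated on the rim (angle between the x axis of cap and the x axis of canister, either way round above 0.8 rad and z of cap in the frame of mouth below 0.008 m and horizontal distance between cap and mouth below 0.008 m), for 0.05 s.
At the end, for the whole second after the job is handed in: The cap is held by the fingers alone, its flange 40 to 180 mm above the mouth rim and within 60 mm of the mouth's axis, within 0.3 rad of level and still (below 30 mm/s) (z of cap in the frame of mouth between 0.04 and 0.18 m and horizontal distance between cap and mouth below 0.06 m and angle between cap's own z axis and vertical below 0.3 rad and linear speed of cap below 0.03 m/s and contact force between the fingers and cap above 1 N and contact force between cap and canister below 0.1 N); the arm keeps its last pose, push and grip.
It fails at once if a loose bystander is shifted by more than 30 mm (distance of any of carabiner, chock, rivet_setter, grit_stone from where it was at the start of the episode above 0.03 m).
It fails at once if the red-domed canister is touched (contact force between any of the arm, the fingers, cap and red_canister above 1 N).
It also fails if it takes over 58 s, if anything falls off the work surface, if the arm or the gripper's body presses on something with over 40 N, if the wrist force passes 120 N, or if a joint passes its speed limit or range.

## Working session

There is one attempt and no reset: what is moved stays moved. The work goes in short steps, each a Python script; the robot and the scene stay as the last script left them, time stands still between calls to the robot, and variables do not carry over. Pictures are saved under pics/ and viewed, at most 10 in all, crops included, and the job is handed in when it is done.

```bash
mkdir -p pics; python3 - <<'E'
from station import arm, snapshot, camera_info
import cv2,numpy as np
for n in("scene","top"):
    im=snapshot(n);cv2.imwrite(f"pics/{n}0.png",im)
    c=camera_info(n);R=np.array(c["R"]);print(n,c["fx"],c["cx"],c["cy"],(-R.T@np.array(c["t"])).round(3),R.round(3).tolist())
    h=cv2.cvtColor(im,cv2.COLOR_BGR2HSV);m=cv2.inRange(h,(40,80,40),(85,255,255))
    k,l,s,ce=cv2.connectedComponentsWithStats(m)
    for i in range(1,k):
        if s[i,4]>30:print(s[i],ce[i].round(1))
E
```

```text
scene 485.58493128449294 320.7708291793631 198.35765074137254 [ 1.444 -0.397  0.73 ] [[0.434, 0.901, 0.024], [0.509, -0.223, -0.831], [-0.743, 0.373, -0.555]]
[401 103  32  17 405] [416.1 111. ]
[347 145  24  23 305] [358.6 158.4]
[294 261  10  12  67] [298.2 265.6]
top 366.53606448964734 318.8875851090038 200.589005915117 [0.464 0.    0.952] [[-0.022, -1.0, -0.011], [-0.991, 0.023, -0.134], [0.135, 0.008, -0.991]]
[346 153   8  10  58] [349.4 158. ]
[232 219  17  24 185] [239.3 229.7]
[243 227  15  17  53] [252.1 236.5]
[ 31 383  45  17 531] [ 53.7 392.8]
```

View pics/scene0.png

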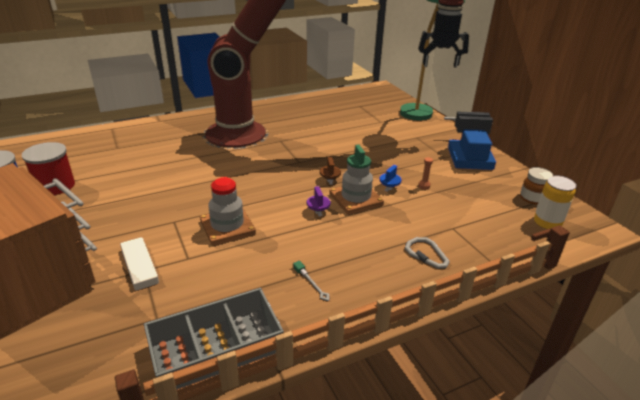

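View pics/top0.png

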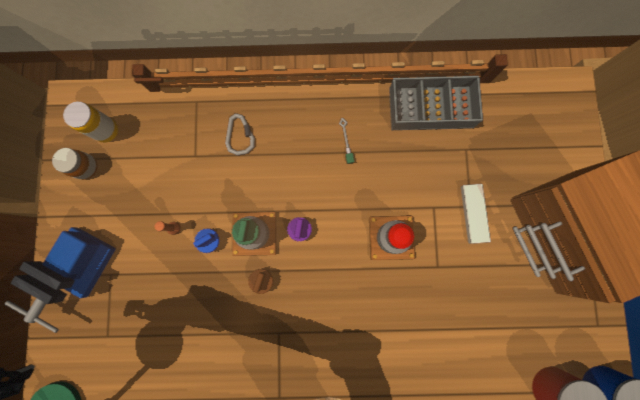

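The scene view shows the green cap at about (358,158), and the top view shows it at about (246,232). The blue, purple and brown look-alikes are low and close to it, and the red canister is well away. I'll zoom in next.

```bash
python3 - <<'E'
import cv2,numpy as np
a=cv2.imread("pics/top0.png")[205:260,220:275];b=cv2.imread("pics/scene0.png")[140:195,330:385]
f=lambda x:cv2.convertScaleAbs(cv2.resize(x,(396,396),interpolation=cv2.INTER_CUBIC),alpha=1.6)
cv2.imwrite("pics/z.png",np.hstack([f(a),f(b)]))
E
```

```text
(no output)
```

View pics/z.png

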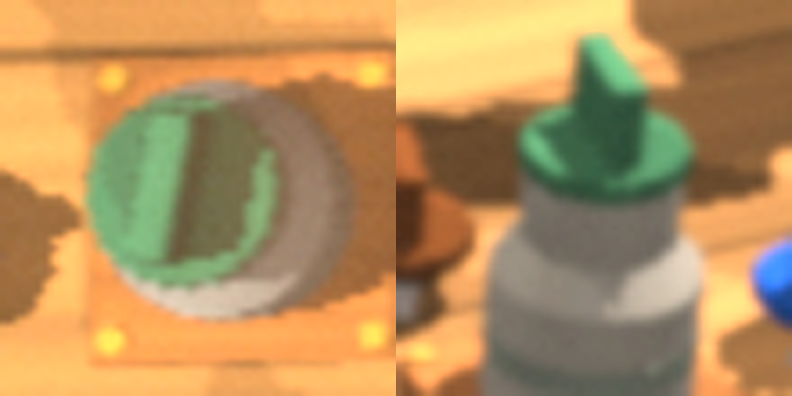

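The zoomed top view shows the bar's top face running from about px (243.6,220.8) to (241.0,241.1), with the flange centre near (245.3,231.4). The block's screws average to about (253.5,233.6).

```bash
cat >h.py <<'E'
from station import arm, snapshot, camera_info, ticket
import cv2,numpy as np
from scipy.spatial.transform import Rotation as Ro
def ray(n,px,z):
    c=camera_info(n);R=np.array(c["R"]);o=-R.T@np.array(c["t"])
    d=R.T@np.array([(px[0]-c["cx"])/c["fx"],(px[1]-c["cy"])/c["fy"],1.])
    return o+d*(z-o[2])/d[2]
def quat(yaw):  # tool down, tool y across a bar whose x is at angle yaw
    return (Ro.from_euler('z',yaw)*Ro.from_euler('x',np.pi)).as_quat()
E
python3 - <<'E'
from h import *
p=ray("top",(243.6,220.8),.158);q=ray("top",(241.0,241.1),.158)
print("bar",p,q,(p+q)/2,np.linalg.norm(p-q),np.arctan2(*(p-q)[[1,0]]))
f=ray("top",(245.3,231.4),.125);print("flange",f,"block",ray("top",(253.5,233.6),.018))
print("sc flange",ray("scene",(330+210/7.2,140+148/7.2),.125))
yaw=np.arctan2(*(p-q)[[1,0]])
for y in (yaw,yaw+np.pi,yaw-np.pi):
  for d in(-1.4,-.7,0,.7,1.4):
    for z in (.202,.30):
        j=arm.ik([f[0],f[1],z],quat(y+d));print(round(y,2),d,z,None if j is None else np.round(j,2))
E
```

```text
bar [0.53098469 0.17152318 0.158     ] [0.48717913 0.17689209 0.158     ] [0.50908191 0.17420763 0.158     ] 0.04413334694586495 -0.12195416414861082
flange [0.50972038 0.17465232 0.125     ] block [0.50962196 0.17625478 0.018     ]
sc flange [0.51686802 0.1744714  0.125     ]
-0.12 -1.4 0.202 [-0.04  0.62 -0.52  1.86  0.42  0.78  2.41]
-0.12 -1.4 0.3 [-0.03  0.49 -0.51  1.74  0.28  0.98  2.54]
-0.12 -0.7 0.202 [-1.01  0.85  1.13  1.88 -0.91  1.04 -1.87]
-0.12 -0.7 0.3 [-1.03  0.68  1.14  1.77 -0.68  1.14 -2.07]
-0.12 0 0.202 [-0.78  0.65  0.64  1.88 -0.54  0.79 -1.54]
-0.12 0 0.3 [-0.85  0.53  0.74  1.77 -0.42  1.01 -1.64]
-0.12 0.7 0.202 [-0.69  0.62  0.49  1.88 -0.41  0.75 -0.96]
-0.12 0.7 0.3 [-0.74  0.49  0.56  1.76 -0.31  0.97 -1.05]
-0.12 1.4 0.202 [-0.59  0.59  0.33  1.87 -0.28  0.72 -0.39]
-0.12 1.4 0.3 [-0.64  0.47  0.4   1.76 -0.22  0.96 -0.44]
3.02 -1.4 0.202 [-0.54  0.58  0.26  1.87 -0.21  0.71 -0.11]
3.02 -1.4 0.3 [-0.58  0.46  0.32  1.76 -0.17  0.95 -0.15]
3.02 -0.7 0.202 [-0.44  0.57  0.1   1.87 -0.08  0.71  0.46]
3.02 -0.7 0.3 [-0.47  0.45  0.15  1.76 -0.08  0.94  0.
[... 237 characters left out ...]
1.4 0.202 [-0.09  0.6  -0.43  1.86  0.35  0.76  2.14]
3.02 1.4 0.3 [-0.1   0.47 -0.41  1.74  0.22  0.97  2.26]
-3.26 -1.4 0.202 [-0.54  0.58  0.26  1.87 -0.21  0.71 -0.11]
-3.26 -1.4 0.3 [-0.58  0.46  0.32  1.76 -0.17  0.95 -0.15]
-3.26 -0.7 0.202 [-0.44  0.57  0.1   1.87 -0.08  0.71  0.46]
-3.26 -0.7 0.3 [-0.47  0.45  0.15  1.76 -0.08  0.94  0.46]
-3.26 0 0.202 [-0.33  0.57 -0.06  1.86  0.05  0.71  1.03]
-3.26 0 0.3 [-0.36  0.45 -0.01  1.75  0.01  0.94  1.07]
-3.26 0.7 0.202 [-0.21  0.58 -0.24  1.86  0.2   0.72  1.59]
-3.26 0.7 0.3 [-0.22  0.45 -0.22  1.75  0.12  0.95  1.66]
-3.26 1.4 0.202 [-0.09  0.6  -0.43  1.86  0.35  0.76  2.14]
-3.26 1.4 0.3 [-0.1   0.47 -0.41  1.74  0.22  0.97  2.26]
```

```bash
python3 - <<'E'
from h import *
Y=3.02;x,y=.5095,.1745
arm.movep([x,y,.30],quat(Y)); arm.move_gripper(.6,30)
arm.line_to([x,y,.204],.08)
cv2.imwrite("pics/g.png",np.hstack([cv2.resize(snapshot(n)[s],(400,400)) for n,s in(("top",np.s_[180:280,195:295]),("scene",np.s_[90:190,310:410]))]))
print(arm.read_ft_force(),arm.read_tool_pos(),arm.read_time())
E
```

```text
[-0.50864489 -0.00250903 -0.15302113] [0.50975404 0.1746003  0.2045265 ] 3.7083
```

View pics/g.png

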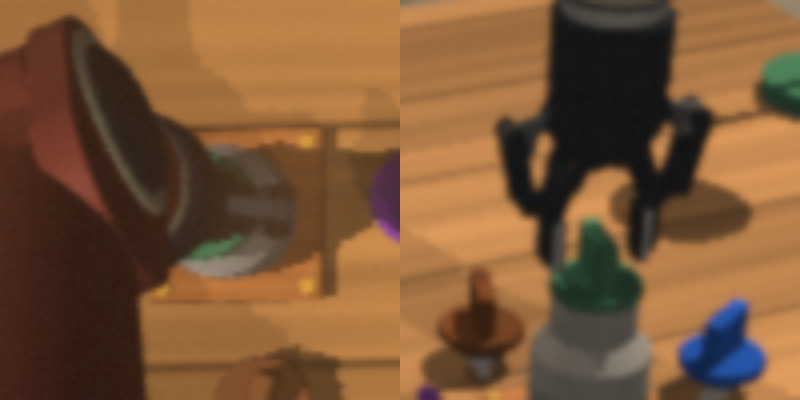

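The scene crop (right) shows the fingers straddling the green bar, clear of the flange. Next I'll close the gripper and turn in small steps while watching the wrist torque.

```bash
python3 - <<'E'
from h import *
Y=3.02
r=lambda *a:print(*a,"F",np.round(arm.read_ft_force(),1),"T",np.round(arm.read_wrist_torque(),2),"open",round(arm.read_opening(),3),"ff",np.round(arm.read_finger_force(),1),"t",round(arm.read_time(),1))
r("pre");arm.move_gripper(0.0,50);r("closed")
p=arm.read_tool_pos();t0=arm.read_wrist_torque()[2]
for i in range(1,9):
    arm.movep([.5095,.1745,.204],quat(Y+.08*i));arm.pause(.1);r("ccw",round(.08*i,2))
    if abs(arm.read_wrist_torque()[2]-t0)>.5:break
E
```

```text
pre F [-0.5 -0.  -0.2] T [-0.    0.    0.02] open 0.597 ff 0.0 t 3.7
closed F [-0.2  0.5  3. ] T [ 0.2   0.08 -0.06] open 0.154 ff 49.1 t 4.1
ccw 0.08 F [0.2 1.4 3.8] T [0.2  0.05 0.04] open 0.149 ff 49.2 t 4.5
ccw 0.16 F [-0.1  0.5  5.4] T [ 0.17 -0.01  0.07] open 0.156 ff 49.4 t 4.8
ccw 0.24 F [-0.3  0.8  6. ] T [0.09 0.03 0.15] open 0.151 ff 49.5 t 5.2
ccw 0.32 F [0.3 0.2 5.3] T [0.1  0.01 0.14] open 0.153 ff 49.5 t 5.5
ccw 0.4 F [0.1 0.1 5.2] T [ 0.04 -0.02  0.17] open 0.158 ff 49.5 t 5.9
ccw 0.48 F [ 0.2 -0.2  4.7] T [ 0.02 -0.04  0.16] open 0.152 ff 49.5 t 6.2
ccw 0.56 F [-1.   0.5  6. ] T [0.16 0.19 0.12] open 0.156 ff 49.6 t 6.6
ccw 0.64 F [-2.4  1.2  5.8] T [ 0.29  0.32 -1.46] open 0.154 ff 64.8 t 6.9
```

The cap hit the hard stop at about 0.44 rad counter-clockwise, so the thread is left-handed. I'll turn it clockwise.

```bash
python3 - <<'E'
from h import *
Y=3.02
r=lambda *a:print(*a,"F",np.round(arm.read_ft_force(),1),"T",np.round(arm.read_wrist_torque(),2),"open",round(arm.read_opening(),3),"ff",np.round(arm.read_finger_force(),1),"t",round(arm.read_time(),1))
for a in(.5,.3,.1,-.1,-.3,-.5,-.65,-.8,-.95,-1.05):
    arm.movep([.5095,.1745,.204],quat(Y+a));arm.pause(.1);r(a)
    if abs(arm.read_wrist_torque()[2])>.8:break
else:
    arm.pause(.3)
    for z in(.206,.209,.214,.22):
        arm.line_to([.5095,.1745,z],.03);r(z)
        if abs(arm.read_ft_force()[2])>15:break
E
```

```text
0.5 F [-0.8  0.9  5.3] T [ 0.16  0.09 -0.08] open 0.153 ff 49.6 t 7.3
0.3 F [0.1 0.5 5.1] T [ 0.14  0.07 -0.18] open 0.152 ff 49.6 t 7.7
0.1 F [1.3 1.7 5.9] T [ 0.24 -0.13 -0.09] open 0.153 ff 49.6 t 8.0
-0.1 F [1.5 1.  5.9] T [ 0.35 -0.24 -0.05] open 0.15 ff 49.5 t 8.4
-0.3 F [0.9 3.  3.5] T [ 0.56 -0.28 -0.02] open 0.154 ff 49.5 t 8.8
-0.5 F [1.9 4.2 5.5] T [ 0.93 -0.48 -0.  ] open 0.151 ff 49.5 t 9.2
-0.65 F [2.3 5.4 5.4] T [ 1.02 -0.47  0.04] open 0.151 ff 49.6 t 9.5
-0.8 F [2.7 5.9 3.6] T [ 1.08 -0.58 -0.04] open 0.155 ff 49.6 t 9.9
-0.95 F [3.5 5.9 3.9] T [ 1.15 -0.61 -0.04] open 0.154 ff 49.5 t 10.2
-1.05 F [3.8 5.1 4.8] T [ 1.25 -0.71  0.06] open 0.153 ff 49.5 t 10.6
0.206 F [ 4.4  4.3 -0.9] T [ 1.33 -0.85 -0.05] open 0.156 ff 49.6 t 11.1
0.209 F [ 2.7  5.  -1. ] T [ 1.4 -0.8 -0. ] open 0.151 ff 49.7 t 11.4
0.214 F [ 1.2  2.6 -2.5] T [ 0.71 -0.23  0.04] open 0.152 ff 49.6 t 11.7
0.22 F [-1.9  1.4 -1.2] T [ 0.54  0.4  -0.01] open 0.153 ff 49.7 t 12.0
```

```bash
python3 - <<'E'
from h import *
arm.line_to([.5095,.1745,.24],.03);print(arm.read_ft_force())
arm.line_to([.5095,.1745,.30],.06);arm.pause(.5)
print(arm.read_ft_force(),arm.read_finger_force(),arm.read_opening(),arm.read_time())
cv2.imwrite("pics/l.png",np.hstack([cv2.resize(snapshot(n)[s],(400,400)) for n,s in(("top",np.s_[180:280,195:295]),("scene",np.s_[90:210,300:420]))]))
E
```

```text
[ 0.14674846 -0.29200531 -1.29492925]
[-0.81872319  0.52834562 -2.76936768] 49.71270740032196 0.15160867677663872 14.4917
```

View pics/l.png

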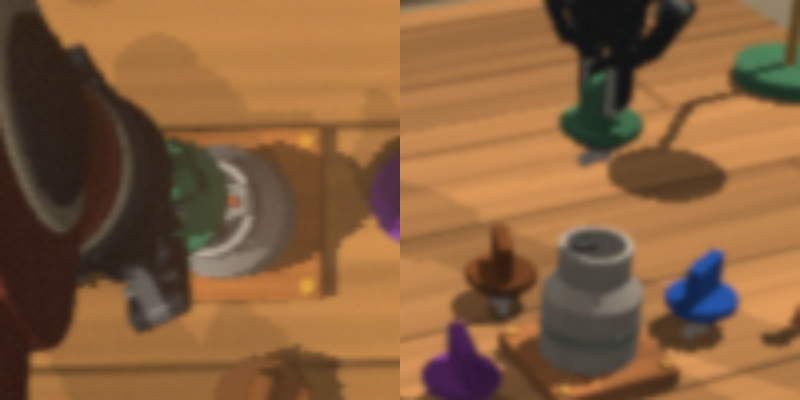

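The cap hangs level in the gripper, well above the open mouth (at about (597,240) in the right crop), and the bystanders look undisturbed. I'll hand it in.

```bash
python3 -c "
from h import *
print(ticket.finish_job())"
```

```text
the job is handed in; nothing more can be done
None
```

The cap is off: the thread is left-handed (it hit the stop counter-clockwise and came free clockwise), and I handed the job in with the cap held level about 96 mm above the canister's mouth; the call returned no verdict.

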